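# Empty the pan of spacer bars and heft it

### The job

Empty the blue carrying pan: lift it by its grip, hold its pouring lip low over the grey tote and tip the spacer bars out into the tote. After tipping bring the pan level and hold it still in the air for a second to heft it; if it is heavier than the bare pan, bars are still in it, so tip it again, steeper, and heft it again until it weighs empty. Then stand the empty pan back upright on its green mat and let go, leaving the other things on the bench alone.

Things in the scene. Friction and masses are not known exactly. Their poses are not given: they have to be found in the camera images.
- pan_grip (a point): Centre of the black grip bar over the blue carrying pan; axes are the pan's: x from the pouring front to the back wall, y along the grip bar, z up. The bar is 14 mm thick (x), 22 mm high (z), 100 mm long (y) between two upright flat steel straps; its centre is 150 mm above the underside of the pan's runners. Below it 80 mm are free down to the load. The pan balances near the grip.
- pan_lip (a point): Middle of the pan's pouring lip (front edge, 100 mm wide): in the pan's axes 114 mm in front of (-x) and 104 mm below the centre of the grip, 46 mm above the underside of the runners. To pour, the pan is pitched about its y so that this edge goes down.
- pan: The whole carrying pan; origin at the underside of its runners, 150 mm straight below the grip; axes as for the grip. 106 mm wide over the straps, 161 mm high; reaches 68 mm behind the grip (+x) and 115 mm in front (-x). Bare, it weighs 350 g. It is loaded with some milled aluminium spacer bars, 80 x 24 x 24 mm, 125 g each.
- pan_tray: The pan's blue tray that holds the bars, riveted into the frame; origin and axes of the pan. Flat floor 9 mm above the underside, walls up to 85 mm; the front is a ramp rising at 30 degrees to the lip. Bars slide in it with a friction that varies (coefficient 0.39 to 0.68): tipped 50 degrees some or most may stay behind on the ramp; a tip of up to 75 degrees may be needed.
- tote: Open grey plastic tote, fixed to the bench, 300 mm (x) x 240 mm (y) outside (330 x 258 mm over the rim), rim 75 mm above the bench, walls 5 mm. Origin at the centre of its underside, z up.
- tote_liner: Black rubber liner that covers the tote's floor, its top 8 mm above the bench; same origin and axes as the tote. It carries the weight of the bars in the tote.
- mat: Green mat for the pan, 240 mm (x) x 170 mm (y), 3 mm thick, fixed to the bench. Origin at the centre of its underside. The pan starts on it, its grip within 30 mm of the mat's centre.
- wrench: Bystander: steel wrench, 180 mm long, lying between mat and tote.
- can: Bystander: upright can with a yellow band, 58 mm diameter, 100 mm high, origin at its foot, in front of the robot between mat and tote.
- tape: Bystander: roll of brown tape, 104 mm diameter, 48 mm high, lying flat beyond the wrench.
- carton: Bystander: cardboard carton, 140 x 110 x 75 mm, at the left side.
- bracket_bin: Bystander: yellow open bin, 160 x 110 x 70 mm, with brackets, at the right side.

How it is judged:
By the outcome, as a careful person would: the job done as asked, in the order asked, and still so for the second after the job is handed in, with the robot touching nothing.
It also fails if it takes over 72 s, if anything falls off the work surface, if the arm or the gripper's body presses on something with over 40 N, if the wrist force passes 120 N, or if a joint passes its speed limit or range.

### The arm

A 6-joint arm with a two-finger parallel gripper is mounted at the origin on the work surface. World frame = base frame: x ahead of the robot, y to its left, z up, the work surface at z = 0. Lengths are in m, angles in rad, forces in N, time in s.
With the tool pointing down it reaches from about 0.35 to 0.85 m from the base axis. Payload 8.1 kg.
Tool frame: the origin (TCP) lies at the very end of the fingers, on their centre line; the grasp point (between the pads) lies ctrl.hold_point_z behind it (ctrl.hold_point_z is the distance from the TCP to the grasp point, in m); z points along the fingers, y is the direction in which the jaws open and shut (so a half turn about z gives the same grasp; the last joint's range is limited). The gripper opens to 93 mm and grips with 3 to 60 N. Pads are 15 mm wide; open, the fingers measure 128 mm over their backs; the gripper's body (75 mm by 188 mm) begins 65 mm behind the grasp point.
Start: joints at [-0.085, 0.13, 1.488, -0, 1.523, -0.085], TCP at [0.6, 0, 0.219] pointing down, gripper open.
Joint ranges: [-2.96, 2.96], [-0.89, 2.26], [0.02, 2.5], [-1.34, 4.48], [0, 2.73], [-2.66, 2.66]. Speed limits (rad/s): [2.39, 2.39, 2.79, 3.14, 3.14, 3.14].

### API

Orientations are given as a unit quaternion [x, y, z, w].
In Python, from bench import ctrl gives the robot as it stands. The module is installed in compiled form; this text tells all that it offers.
- The arm moves only by the tool apply_moves, never from a script. Its argument "deltas" is one flat list of numbers, 7 for each row, row after row: the turn, a rotation vector about the tool's x, y, z as a fraction of full scale, then the shift along the tool's x, y, z as a fraction of full scale, then the closure, from -1 (fully open) to 1 (shut). A call has exactly 5 rows; each row is the pose to reach, as a shift and turn from the pose commanded when the call began, along the tool's axes at that moment, turning the shorter way round; what a row does not reach only later rows make up. Full scale, the value 1, is 800 mm for a shift and pi rad for a turn. A row lasts 1/8 s, in which the tool goes at most 62.5 mm and 10.7 degrees, less where a joint would pass 70% of its speed; a pose out of reach is approached as far as the arm can. A call with a number of a shift or a turn outside -1 to 1 is refused whole. A call with a gripper value outside its range is refused whole. The fingers move at their own pace and stop on an object; "squeeze" is the grip in N (left out, the last holds). Time passes only in rows, so rows that repeat a pose let the fingers close, or fill a call up. It gives the time, the measured TCP pose, the force and the opening at its end, in the units of the state.
- ctrl.sense(): the state, without advancing time (a new reading comes with each control period).
- ctrl.read_camera(name): name is "scene" or "side" or "wrist"; returns a dict with "pixels" (480x640x3 uint8, blue, green, red), "z_map" (480x640 float32, m along the optical axis (not along the pixel's ray), 0 where there is no reading), "camera_matrix" (3x3 intrinsics, pixels), "origin" and "attitude" of the camera in the world; the wrist camera has in their place "tool_from_camera" (4x4, takes a point from camera to tool coordinates, whose origin is the TCP and whose axes are the flange's). Camera axes: x right, y down, z forward; pixel columns grow to the right and rows downward; lengths in m; the calibration is good to about 2 mm. A picture is of the moment at which its call begins: read the wrist's pose just before it.
- ctrl.job_done(): hands the job in, once; it reports no verdict.
Trained networks look in the newest picture that a camera, given by its name, has taken for a name from the list of things; names that differ only in an ending like _2 or _b are one class to them, and where a whole thing is asked for, a point or a joint stands for the part that bears it (a point fixed in the world has none). Each returns a list of dicts, best first, with "confidence" (0 to 1); they miss things now and then, are a little off and sometimes report something else, mostly with a low value. They report only what shows in the picture. A call takes as long as a camera call.
- ctrl.trace(thing, camera): "mask" (480x640 bool, what is visible of it) and "bbox" ([left, top, right, bottom] in pixels, round what is visible of it).
The state is a dict: "time_s": time; "joints": joint angles; "joint_velocities": joint speeds; "effort": joint torques, N m; "ee_pos": TCP position; "ee_rot": TCP orientation; "wrist_force": force on the tool from outside, world axes, zero at the start; "moment": the same for the moment, N m; "gripper_width": opening from 0.0 (shut) to 1.0 (fully open).
Only numpy, scipy, OpenCV 4.12 (cv2) and the standard library are available. Lean on these libraries where they do the work, as an engineer would, in place of code of your own. Each camera call takes 0.05 s, during which the arm holds its last target. There are 200 camera calls.

## Working session

There is one attempt and no reset: what is moved stays moved. The work goes in short steps, Python scripts to look and compute and a tool call to move; the robot and the scene stay as the last step left them, time stands still between calls to the robot, and variables do not carry over. Pictures are saved under pics/ and viewed, about 8 in all and at most 12, crops included, and the job is handed in when it is done.

Besides the shell and the picture viewer there is one more tool, called as name(argument=value, ...) on one line, values as JSON. apply_moves: Moves the arm, as the interface text tells. Shift numbers are shares of 800 mm and turn numbers shares of pi rad, none past 1 either way. Its arguments: {"type":"object","properties":{"deltas":{"type":"array","items":{"type":"number","minimum":-1,"maximum":1}},"squeeze":{"type":"number"}},"required":["deltas"]}

```bash
mkdir -p pics; cat > h.py <<'E'
import numpy as np, cv2
from scipy.spatial.transform import Rotation as R
from bench import ctrl
def cam(name):
    s=ctrl.sense(); c=ctrl.read_camera(name)
    if name=="wrist":
        T=np.eye(4);T[:3,:3]=R.from_quat(s["ee_rot"]).as_matrix();T[:3,3]=s["ee_pos"]
        M=T@np.array(c["tool_from_camera"])
    else:
        M=np.eye(4); a=np.array(c["attitude"])
        M[:3,:3]=a if a.shape==(3,3) else R.from_quat(a).as_matrix(); M[:3,3]=c["origin"]
    z=c["z_map"];K=np.array(c["camera_matrix"])
    v,u=np.indices(z.shape)
    P=np.stack([(u-K[0,2])/K[0,0]*z,(v-K[1,2])/K[1,1]*z,z],-1)
    W=P@M[:3,:3].T+M[:3,3]; W[z<=0]=np.nan
    return c,W,M
E
python3 - <<'E'
from h import *
print({k:np.round(v,3) for k,v in ctrl.sense().items()}, ctrl.hold_point_z)
ims=[]
for n in("scene","side"):
    c,W,M=cam(n); cv2.imwrite(f"pics/{n}0.png",c["pixels"]); print(n,M[:3,3].round(2))
    for t in("pan","pan_tray","pan_grip","tote","mat","wrench","can","tape","carton","bracket_bin"):
        for d in ctrl.trace(t,n)[:1]:
            p=W[d["mask"]];p=p[~np.isnan(p[:,0])]
            print(t,round(d["confidence"],2),d["bbox"],len(p), np.percentile(p,[2,50,98],axis=0).round(3).tolist() if len(p) else "")
E
```

```text
{'time_s': np.float64(0.0), 'joints': array([-0.085,  0.131,  1.489, -0.   ,  1.523, -0.085]), 'joint_velocities': array([ 0.   , -0.   , -0.001, -0.   ,  0.   , -0.002]), 'effort': array([-2.0000e-03, -5.5985e+01, -4.9176e+01,  7.7000e-02,  3.6000e-02,
       -0.0000e+00]), 'ee_pos': array([0.599, 0.   , 0.218]), 'ee_rot': array([ 0.707,  0.707, -0.001, -0.001]), 'wrist_force': array([ 0.106,  0.085, -0.577]), 'moment': array([-0.016, -0.002,  0.051]), 'gripper_width': np.float64(1.004)} 0.0188
scene [ 1.15 -0.75  1.26]
pan 0.64 [343.5, 163.1, 406.9, 223.1] 1797 [[0.464, 0.232, 0.015], [0.576, 0.286, 0.064], [0.636, 0.368, 0.165]]
pan_tray 0.63 [345.4, 180.7, 408.3, 221.8] 1457 [[0.454, 0.227, 0.009], [0.568, 0.295, 0.055], [0.639, 0.369, 0.094]]
pan_grip 0.67 [342.1, 157.8, 406.6, 223.7] 1973 [[0.459, 0.229, 0.013], [0.573, 0.286, 0.065], [0.638, 0.368, 0.165]]
tote 0.72 [178.5, 261.1, 348.6, 406.6] 13590 [[0.414, -0.371, 0.003], [0.563, -0.232, 0.011], [0.731, -0.105, 0.078]]
mat 0.62 [329.0, 200.8, 422.5, 245.2] 1263 [[0.457, 0.174, -0.003], [0.623, 0.244, 0.004], [0.677, 0.38, 0
[... 1052 characters left out ...]
4, 0.078]]
mat 0.57 [235.4, 308.9, 330.2, 376.1] 1805 [[0.423, 0.18, -0.004], [0.5, 0.321, 0.002], [0.672, 0.381, 0.01]]
wrench 0.77 [291.2, 249.9, 345.8, 285.3] 407 [[0.494, -0.025, -0.005], [0.585, 0.002, 0.005], [0.663, 0.021, 0.012]]
can 0.97 [351.7, 258.4, 372.4, 296.8] 640 [[0.399, -0.003, -0.0], [0.422, 0.036, 0.075], [0.453, 0.048, 0.103]]
tape 0.87 [254.6, 236.2, 292.4, 265.7] 857 [[0.673, -0.029, -0.0], [0.72, 0.023, 0.035], [0.771, 0.066, 0.052]]
carton 0.8 [201.1, 394.6, 276.0, 466.2] 3796 [[0.433, 0.497, 0.002], [0.501, 0.57, 0.073], [0.578, 0.623, 0.079]]
bracket_bin 0.93 [392.3, 143.6, 441.2, 184.2] 1442 [[0.384, -0.632, -0.002], [0.471, -0.528, 0.032], [0.554, -0.492, 0.072]]
```

```bash
python3 - <<'E'
from h import *
out=[]
for n,(x0,y0,x1,y1) in (("scene",(150,100,470,440)),("side",(180,140,450,480))):
    c,W,M=cam(n)
    d=ctrl.trace("pan",n)[0]; 
    B=(W[...,0]>.4)&(W[...,0]<.7)&(W[...,1]>.15)&(W[...,1]<.42)
    m=B&(W[...,2]>.142)&(W[...,2]<.175)
    p=W[m]; print(n,len(p),p.mean(0).round(3),p.min(0).round(3),p.max(0).round(3))
    r=cv2.minAreaRect((p[:,:2]*1000).astype(np.float32)); print(r)
    for nm in("tote","tape"):
        q=W[ctrl.trace(nm,n)[0]["mask"]]; q=q[q[:,2]>(.07 if nm=="tote" else .045)]
        print(nm,cv2.minAreaRect((q[:,:2]*1000).astype(np.float32)))
    out.append(cv2.resize(c["pixels"][y0:y1,x0:x1],(400,int(400*(y1-y0)/(x1-x0)))))
h=max(o.shape[0] for o in out); out=[cv2.copyMakeBorder(o,0,h-o.shape[0],0,0,0) for o in out]
cv2.imwrite("pics/a.png",np.hstack(out))
E
```

```text
scene 225 [0.562 0.285 0.159] [0.516 0.244 0.142] [0.601 0.34  0.171]
((558.4922485351562, 291.4058837890625), (23.96741485595703, 110.72593688964844), 39.15182876586914)
tote ((570.8995971679688, -237.28634643554688), (320.22052001953125, 262.42938232421875), 8.27828598022461)
tape ((727.1492919921875, 11.328094482421875), (102.53297424316406, 103.59454345703125), 40.08803939819336)
side 263 [0.552 0.3   0.159] [0.514 0.245 0.143] [0.599 0.344 0.169]
((555.8137817382812, 295.0574951171875), (24.263324737548828, 110.3165054321289), 39.164913177490234)
tote ((558.2352294921875, -165.5277099609375), (318.5494689941406, 402.9813232421875), 8.023699760437012)
tape ((721.58251953125, 16.840072631835938), (101.2735824584961, 102.83718872070312), 29.002338409423828)
```

View pics/a.png

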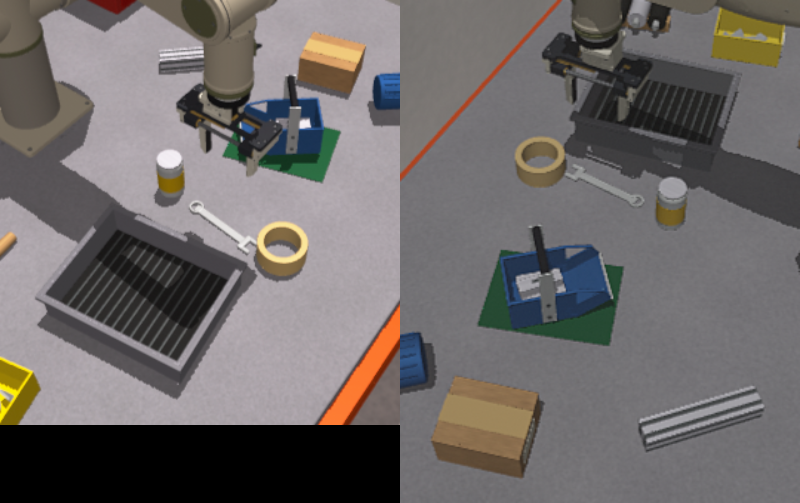

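The overview shows the pan at about (540,280) in the right-hand view, with its lip facing the robot and to the robot's right. In robot coordinates the grip is near (0.557, 0.293) with the pan yawed about 39°. The tote centre is near (0.571, -0.237), yawed about 8°. Next I'll go above the grip.

apply_moves(deltas=[0,0,-0.05,0.075,-0.0105,-0.04,-1,0,0,-0.1,0.15,-0.021,-0.04,-1,0,0,-0.15,0.225,-0.0315,-0.04,-1,0,0,-0.19,0.3,-0.042,-0.04,-1,0,0,-0.2167,0.366,-0.0525,-0.04,-1], squeeze=60)

```text
time_s: 2.12
ee_pos: [0.5574, 0.2951, 0.2508]
ee_rot: [0.429, 0.903, 0.0, 0.0]
wrist_force: [1.2, -0.2, -0.4]
gripper_width: 1.001
```

```bash
python3 - <<'E'
from h import *
s=ctrl.sense();print({k:np.round(s[k],3) for k in("time_s","joints","ee_pos","ee_rot","wrist_force")})
c,W,M=cam("wrist")
m=(W[...,2]>.145)&(W[...,2]<.18)&(abs(W[...,0]-.557)<.09)&(abs(W[...,1]-.293)<.09)
p=W[m];print(len(p),p.mean(0).round(4))
print(cv2.minAreaRect((p[:,:2]*1000).astype(np.float32)))
Rm=R.from_quat(s["ee_rot"]).as_matrix(); t=(p-s["ee_pos"])@Rm
print("tool frame",np.percentile(t,[1,50,99],axis=0).round(4).tolist())
im=c["pixels"].copy(); im[m]=im[m]//2+np.array([0,0,127],np.uint8)
cv2.imwrite("pics/w1.png",im)
# tote pose from both cams
for n in("scene","side"):
    c,W,M=cam(n); cands=ctrl.trace("tote",n)[0]
    k=cv2.erode(cands["mask"].astype(np.uint8),np.ones((3,3)))>0
    q=W[k]; q=q[(q[:,2]>.068)&(q[:,2]<.084)]
    print(n,cv2.minAreaRect((q[:,:2]*1000).astype(np.float32)))
E
```

```text
{'time_s': np.float64(2.125), 'joints': array([ 0.406,  0.202,  1.351,  0.   ,  1.589, -0.279]), 'ee_pos': array([0.557, 0.295, 0.251]), 'ee_rot': array([0.429, 0.903, 0.   , 0.   ]), 'wrist_force': array([ 1.213, -0.197, -0.423])}
2631 [0.5559 0.2943 0.1634]
((557.4114990234375, 292.35589599609375), (24.89627456665039, 106.41014099121094), 39.351009368896484)
tool frame [[-0.0543, -0.0129, 0.0843], [0.0015, -0.0014, 0.0864], [0.0509, 0.0095, 0.1022]]
scene ((573.53076171875, -237.8084716796875), (315.1139221191406, 258.3527526855469), 8.43842887878418)
side ((563.3328247070312, -202.0757598876953), (311.4924621582031, 205.4269256591797), 9.169525146484375)
```

View pics/w1.png

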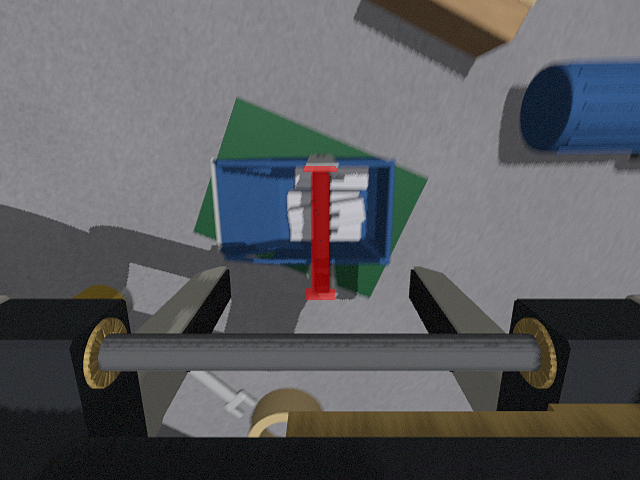

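The wrist view shows the red-marked bar at about (320,235), with the white lip to the left and three or more bars under the grip. The bar is within 1.5 mm of the jaw centre and its top is at 0.164 m, which matches the given height. I'll descend and close.

apply_moves(deltas=[0,0,0,0,-0.002,0.04,-1,0,0,0,0,-0.002,0.08,-1,0,0,0,0,-0.002,0.12,-1,0,0,0,0,-0.002,0.145,-1,0,0,0,0,-0.002,0.145,-1], squeeze=60)

```text
time_s: 3.0
ee_pos: [0.556, 0.2903, 0.1329]
ee_rot: [0.431, 0.902, -0.001, -0.001]
wrist_force: [0.2, -0.0, -0.3]
gripper_width: 1.0
```

apply_moves(deltas=[0,0,0,0,0,0,1,0,0,0,0,0,0,1,0,0,0,0,0,0,1,0,0,0,0,0,0,1,0,0,0,0,0,0,1], squeeze=60)

```text
time_s: 3.62
ee_pos: [0.5568, 0.2919, 0.1348]
ee_rot: [0.43, 0.903, 0.0, 0.0]
wrist_force: [-0.7, 0.3, 0.3]
gripper_width: 0.515
```

apply_moves(deltas=[0,0,0,0,0,0,1,0,0,0,0,0,0,1,0,0,0,0,0,0,1,0,0,0,0,0,0,1,0,0,0,0,0,0,1])

```text
time_s: 4.25
ee_pos: [0.5569, 0.2919, 0.1347]
ee_rot: [0.43, 0.903, 0.0, 0.0]
wrist_force: [1.8, 1.7, -0.7]
gripper_width: 0.145
```

apply_moves(deltas=[0,0,0,0,0,0,1,0,0,0,0,0,0,1,0,0,0,0,0,-0.005,1,0,0,0,0,0,-0.02,1,0,0,0,0,0,-0.04,1])

```text
time_s: 4.88
ee_pos: [0.5559, 0.2914, 0.1664]
ee_rot: [0.43, 0.903, -0.001, -0.001]
wrist_force: [0.4, -0.7, -8.0]
gripper_width: 0.147
```

apply_moves(deltas=[0,0,0,0,0,-0.03,1,0,0,0,0,0,-0.07,1,0,0,0,0,0,-0.11,1,0,0,0,0,0,-0.14,1,0,0,0,0,0,-0.15,1])

```text
time_s: 5.5
ee_pos: [0.5577, 0.2922, 0.29]
ee_rot: [0.43, 0.903, 0.002, 0.001]
wrist_force: [-0.1, 0.1, -8.0]
gripper_width: 0.147
```

apply_moves(deltas=[0,0,0,0,0,0,1,0,0,0,0,0,0,1,0,0,0,0,0,0,1,0,0,0,0,0,0,1,0,0,0,0,0,0,1])

```text
time_s: 6.12
ee_pos: [0.5567, 0.2918, 0.2863]
ee_rot: [0.43, 0.903, -0.0, -0.0]
wrist_force: [-0.7, 0.7, -8.8]
gripper_width: 0.146
```

```bash
cat > heft.py <<'E'
from h import *
f=[]
for i in range(4):
    ctrl.read_camera("side"); f.append(ctrl.sense()["wrist_force"][2])
s=ctrl.sense();print(s["time_s"],"F",np.round(f,2),"mean",np.mean(f),"mass g",-(np.mean(f)+0.4)/9.81*1000,"raw",-np.mean(f)/9.81*1000)
print(np.round(s["joints"],4).tolist(),np.round(s["ee_pos"],4).tolist(),np.round(s["ee_rot"],4).tolist())
E
python3 heft.py
```

```text
6.325 F [-8.97 -9.61 -9.22 -8.9 ] mean -9.173917389811061 mass g 894.3850550266117 raw 935.1597747004139
[0.4012, 0.1906, 1.2988, 0.0, 1.6521, -0.2796] [0.5568, 0.2918, 0.2867] [0.4304, 0.9026, 0.0, 0.0]
```

```bash
cat > plan.py <<'E'
from h import *
from scipy.optimize import least_squares
lo=np.array([-2.96,-.89,.02,-1.34,0,-2.66]);hi=np.array([2.96,2.26,2.5,4.48,2.73,2.66])
def pose(psi,th,lip):   # TCP pos, rot with pan yaw psi, tip th (deg), lip at point
    Rp=R.from_euler("z",psi,degrees=True)*R.from_euler("y",-th,degrees=True)
    g=np.array(lip)-Rp.apply([-.114,0,-.104])
    Rt=Rp*R.from_matrix(np.array([[0,1,0],[1,0,0],[0,0,-1.]]))
    return g+Rt.apply([0,0,.0185]),Rt
def fk(q,k):
    h,L1,L2,T,d,b=k
    M=R.from_euler("z",q[0]); p=np.array([0,0,h])+M.apply([0,d,0])
    M=M*R.from_euler("y",q[1]); p=p+M.apply([0,0,L1])
    M=M*R.from_euler("y",q[2]); p=p+M.apply([-b,0,L2])
    M=M*R.from_euler("z",q[3])*R.from_euler("y",q[4]); p=p+M.apply([0,0,T])
    return p,M*R.from_euler("z",q[5])
def rows(targets,s):  # deltas of targets in current tool frame, in units
    R0=R.from_quat(s["ee_rot"]);o=[]
    for p,Rt in targets:
        o.append(np.r_[(R0.inv()*Rt).as_rotvec()/np.pi,R0.inv().apply(p-s["ee_pos"])/.8].round(4).tolist())
    return o
E
python3 - <<'E'
from plan import *
S=[([-.085,.131,1.489,0,1.523,-.085],[.599,0,.218]),([.406,.202,1.351,0,1.589,-.279],[.557,.295,.251]),([.4012,.1906,1.2988,0,1.6521,-.2796],[.5568,.2918,.2867])]
p,M=fk(S[2][0],[.12,.53,.55,.4,.05,0]); print("rot check",M.as_matrix().round(2).tolist(), R.from_quat([.4304,.9026,0,0]).as_matrix().round(2).tolist())
for T in(.3,.4,.5):
    g=least_squares(lambda k:np.r_[np.concatenate([fk(q,[k[0],k[1],k[2],T,k[3],0])[0]-x for q,x in S])],[.1,.5,.5,.05]).x
    k=[g[0],g[1],g[2],T,g[3],0]; print("T",T,np.round(k,3))
    for psi in(0,39,60,80):
        c=np.array([.572,-.2375,.10])+.03*np.array([np.cos(np.radians(psi)),np.sin(np.radians(psi)),0])
        q=np.array([-.3,.1,1.4,0.3,1.5,0]); 
        for th in range(0,80,5):
            P,Rt=pose(psi,th,c+[0,0,.1*(1-th/75)])
            r=least_squares(lambda q:np.r_[(fk(q,k)[0]-P)*5,(fk(q,k)[1].inv()*Rt).as_rotvec()],q,bounds=(lo-1e-3,hi+1e-3))
            q=np.clip(r.x,lo+1e-3,hi-1e-3)
            if th in(0,50,75):print(psi,th,round(r.cost,5),q.round(2).tolist())
E
```

```text
rot check [[-0.78, -0.63, 0.0], [-0.63, 0.78, 0.0], [-0.0, -0.0, -1.0]] [[-0.63, 0.78, 0.0], [0.78, 0.63, 0.0], [0.0, 0.0, -1.0]]
T 0.3 [0.102 0.448 0.541 0.3   0.051 0.   ]
0 0 0.0 [-0.39, 0.51, 0.88, 0.0, 1.74, 1.18]
0 50 0.0 [-0.67, -0.2, 1.91, 0.71, 0.82, 0.57]
0 75 0.0 [-0.89, -0.34, 2.32, 1.58, 0.85, -0.32]
39 0 0.0 [-0.28, 0.37, 1.08, 0.0, 1.69, 0.61]
39 50 0.0 [-0.8, 0.04, 1.68, 0.88, 1.4, -0.06]
39 75 0.0 [-1.02, 0.13, 1.9, 1.28, 1.57, -0.47]
60 0 0.0 [-0.25, 0.26, 1.22, 0.0, 1.66, 0.27]
60 50 0.0 [-0.79, 0.19, 1.51, 0.84, 1.68, -0.27]
60 75 0.0 [-0.96, 0.36, 1.61, 1.14, 1.85, -0.52]
80 0 0.0 [-0.24, 0.14, 1.35, -0.0, 1.65, -0.07]
80 50 0.0 [-0.74, 0.34, 1.34, 0.76, 1.92, -0.47]
80 75 0.0 [-0.88, 0.56, 1.33, 1.03, 2.11, -0.57]
T 0.4 [0.204 0.446 0.541 0.4   0.051 0.   ]
0 0 0.0 [-0.39, 0.52, 0.88, -0.0, 1.74, 1.18]
0 50 0.0 [-0.8, -0.35, 2.09, 0.79, 0.88, 0.42]
0 75 0.00033 [-1.15, -0.4, 2.5, 1.52, 1.09, -0.45]
39 0 0.0 [-0.28, 0.37, 1.08, 0.0, 1.69, 0.61]
39 50 0.0 [-0.94, 0.03, 1.76, 0.88, 1.47, -0.2]
39 75 0.0 [-1.19, 0.24, 1.92, 1.19, 1.66, -0.65]
60 0 0.0 [-0.25, 0.26, 
[... 179 characters left out ...]
.83, 0.44, 1.27, 0.71, 1.96, -0.56]
80 75 0.0 [-0.97, 0.76, 1.18, 0.95, 2.16, -0.67]
T 0.5 [0.305 0.445 0.541 0.5   0.051 0.   ]
0 0 0.0 [-0.39, 0.52, 0.88, 0.0, 1.74, 1.18]
0 50 0.0 [-0.96, -0.48, 2.24, 0.85, 0.99, 0.26]
0 75 0.00975 [-1.49, -0.2, 2.5, 1.32, 1.41, -0.68]
39 0 0.0 [-0.28, 0.37, 1.08, 0.0, 1.69, 0.61]
39 50 0.0 [-1.08, 0.06, 1.8, 0.85, 1.53, -0.34]
39 75 0.0 [-1.35, 0.4, 1.89, 1.07, 1.73, -0.81]
60 0 0.0 [-0.25, 0.26, 1.22, 0.0, 1.66, 0.27]
60 50 0.0 [-1.01, 0.32, 1.49, 0.76, 1.76, -0.5]
60 75 0.0 [-1.2, 0.7, 1.43, 0.95, 1.96, -0.77]
80 0 0.0 [-0.24, 0.14, 1.36, 0.0, 1.64, -0.07]
80 50 0.0 [-0.91, 0.56, 1.17, 0.67, 1.99, -0.64]
80 75 0.0 [-1.05, 0.99, 0.94, 0.89, 2.22, -0.71]
```

apply_moves(deltas=[0,0,0,-0.021,-0.009,0,1,0,0,0,-0.053,-0.022,0,1,0,0,0,-0.095,-0.04,0,1,0,0,0,-0.142,-0.06,0,1,0,0,0,-0.189,-0.08,0,1])

```text
time_s: 6.95
ee_pos: [0.6025, 0.1319, 0.2868]
ee_rot: [0.431, 0.903, -0.0, 0.0]
wrist_force: [-0.0, 0.2, -8.7]
gripper_width: 0.146
```

apply_moves(deltas=[0,0,0,-0.047,-0.02,0,1,0,0,0,-0.094,-0.04,0,1,0,0,0,-0.142,-0.06,0,1,0,0,0,-0.189,-0.08,0,1,0,0,0,-0.231,-0.098,0,1])

```text
time_s: 7.58
ee_pos: [0.6576, -0.0615, 0.2867]
ee_rot: [0.431, 0.902, -0.0, 0.0]
wrist_force: [0.2, -0.1, -8.1]
gripper_width: 0.151
```

apply_moves(deltas=[0,0,0,-0.037,-0.016,0,1,0,0,0,-0.063,-0.027,0,1,0,0,0,-0.084,-0.036,0,1,0,0,0,-0.1,-0.042,0,1,0,0,0,-0.105,-0.044,0,1])

```text
time_s: 8.2
ee_pos: [0.6833, -0.1467, 0.2865]
ee_rot: [0.431, 0.903, 0.0, -0.0]
wrist_force: [-0.5, 0.1, -8.2]
gripper_width: 0.148
```

```bash
python3 - <<'E'
from plan import *
c,W,M=cam("scene"); c2,W2,_=cam("side")
s=ctrl.sense();print(s["time_s"],np.round(s["joints"],3).tolist(),np.round(s["ee_pos"],4).tolist(),np.round(s["ee_rot"],4).tolist(),s["wrist_force"],s["gripper_width"])
q=W[(abs(W[...,2]-.076)<.006)&(W[...,1]<-.05)&(W[...,1]>-.42)&(W[...,0]>.36)&(W[...,0]<.76)]
print(cv2.minAreaRect((q[:,:2]*1000).astype(np.float32)))
cv2.imwrite("pics/b.png",np.hstack([cv2.resize(c["pixels"][100:460,120:480],(400,400)),cv2.resize(c2["pixels"][60:340,220:500],(400,400))]))
L=np.array([.595,-.2186,0])
for th,z in((15,.19),(30,.17),(40,.14),(50,.11),(60,.1),(72,.1)):
    print(th,z,rows([pose(39,th,L+[0,0,z])],s)[0])
E
```

```text
8.3 [-0.284, 0.389, 1.063, 0.0, 1.69, -0.965] [0.6832, -0.1462, 0.2865] [0.4304, 0.9027, 0.0001, -0.0002] [ 0.47187871  1.11392882 -9.31457281] 0.1474035063616276
((570.7862548828125, -237.0481414794922), (320.0272216796875, 261.14788818359375), 8.296874046325684)
15 0.19 [-0.0833, -0.0001, 0.0001, -0.001, -0.0327, -0.0195]
30 0.17 [-0.1667, -0.0001, 0.0001, -0.001, -0.0727, -0.0182]
40 0.14 [-0.2222, -0.0001, 0.0001, -0.001, -0.1022, 0.0097]
50 0.11 [-0.2778, -0.0001, 0.0, -0.001, -0.1329, 0.0428]
60 0.1 [-0.3333, -0.0001, 0.0, -0.001, -0.164, 0.0563]
72 0.1 [-0.4, -0.0002, 0.0, -0.001, -0.2003, 0.0646]
```

View pics/b.png

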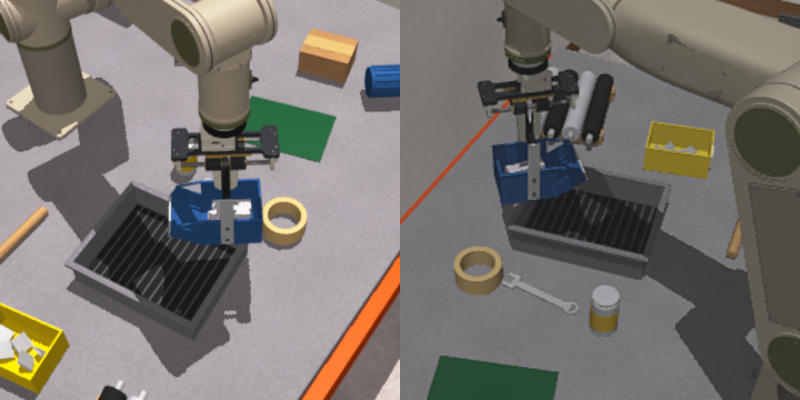

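The pan is level over the tote's far-left edge and nothing has been touched. Behind the tote there is a stand of rollers, at (580,105) in the side crop, which I want to place before leaning the wrist that way.

```bash
python3 - <<'E'
from plan import *
for n in("side","scene"):
    c,W,M=cam(n)
    if n=="side": print(W[115:150:8,335:368:8].round(2).tolist())
    m=(W[...,2]>.08)&(W[...,1]<-.3)&(W[...,0]>.0)&(W[...,0]<.8)
    p=W[m]; print(n,len(p)); 
    H,xe,ye=np.histogram2d(p[:,0],p[:,1],bins=[np.arange(0,.81,.1),np.arange(-1.2,-.29,.1)]); print(H.astype(int))
E
```

```text
[[[0.63, -0.2, 0.41], [0.83, -0.72, 0.05], [0.79, -0.72, 0.06], [0.77, -0.74, 0.05], [0.74, -0.75, 0.05]], [[0.61, -0.16, 0.41], [0.59, -0.17, 0.41], [0.77, -0.68, 0.05], [0.75, -0.69, 0.05], [0.72, -0.72, 0.04]], [[0.61, -0.16, 0.39], [0.78, -0.61, 0.06], [0.76, -0.63, 0.05], [0.72, -0.63, 0.06], [0.72, -0.72, 0.0]], [[0.79, -0.56, 0.05], [0.75, -0.56, 0.06], [0.73, -0.59, 0.05], [0.7, -0.59, 0.05], [0.7, -0.67, 0.0]], [[0.77, -0.51, 0.05], [0.74, -0.52, 0.06], [0.71, -0.53, 0.05], [0.68, -0.54, 0.06], [0.68, -0.63, -0.01]]]
side 4721
[[  0   0   0 554 950   6   0   0   0]
 [  0   0   0  45   6   0   0   0   0]
 [  0   0   0 239   0   0   0   0   0]
 [  0   0   0 105   0   0   0   0   0]
 [  0   0   0   0   0   0   0   0   2]
 [  0   0   0   0   0   0   0   0   3]
 [  0   0   0   0   0   0   0   0   0]
 [  0   0   0   0   0   0   0   0   0]]
scene 1241
[[   0    0    0    0    0    0    0    0    0]
 [   0    0    0    0    0    0    0    0    0]
 [   0    0    0    0    0    0    0    0    0]
 [   0    0    0    0 1213    0    0    0    0]
 [   0    0    0    0    0    0    0    0    9]
 [   0    0    0    0    0    0    0    0    4]
 [   0    0    0    0    0    0    0    0   10]
 [   0    0    0    0    0    0    0    0    5]]
```

apply_moves(deltas=[-0.03,0,0,-0.001,-0.012,-0.008,1,-0.0833,0,0,-0.001,-0.0327,-0.0195,1,-0.13,0,0,-0.001,-0.054,-0.019,1,-0.1667,0,0,-0.001,-0.0727,-0.0182,1,-0.2222,0,0,-0.001,-0.1022,0.0097,1])

```text
time_s: 9.02
ee_pos: [0.6211, -0.1986, 0.283]
ee_rot: [0.402, 0.849, 0.309, 0.152]
wrist_force: [-0.2, 0.9, -9.1]
gripper_width: 0.147
```

```bash
python3 - <<'E'
from plan import *
s=ctrl.sense();print(s["time_s"],np.round(s["joints"],3).tolist(),np.round(s["ee_pos"],4).tolist(),s["wrist_force"])
L=np.array([.595,-.2186,0])
Rt=R.from_quat(s["ee_rot"]); Rp=Rt*R.from_matrix(np.array([[0,1,0],[1,0,0],[0,0,-1.]]))
print("lip now",s["ee_pos"]+Rt.apply([0,0,-.0185])+Rp.apply([-.114,0,-.104]), np.degrees(np.arccos(Rp.as_matrix()[2,2])))
for th,z in((45,.13),(50,.11),(55,.1),(60,.095),(66,.095),(72,.095)):
    print(th,z,rows([pose(39,th,L+[0,0,z])],s)[0])
E
```

```text
9.025 [-0.776, 0.022, 1.648, 0.706, 1.416, -1.555] [0.6211, -0.1986, 0.283] [-0.20059087  0.94224902 -9.1337177 ]
lip now [ 0.59728268 -0.21956746  0.14413822] 40.25695349604087
45 0.13 [-0.0264, 0.0017, 0.0025, 0.0012, -0.0218, 0.0011]
50 0.11 [-0.0541, 0.0016, 0.0025, 0.0015, -0.0488, 0.009]
55 0.1 [-0.0819, 0.0014, 0.0026, 0.0016, -0.0686, 0.0084]
60 0.095 [-0.1097, 0.0013, 0.0027, 0.0017, -0.0853, 0.0041]
66 0.095 [-0.143, 0.0012, 0.0027, 0.0018, -0.1014, -0.0054]
72 0.095 [-0.1764, 0.0011, 0.0028, 0.0019, -0.1183, -0.0131]
```

apply_moves(deltas=[-0.026,0,0,0,-0.022,0.001,1,-0.054,0,0,0,-0.049,0.009,1,-0.082,0,0,0,-0.069,0.008,1,-0.11,0,0,0,-0.085,0.004,1,-0.143,0,0,0,-0.101,-0.005,1])

```text
time_s: 9.65
ee_pos: [0.5698, -0.2392, 0.2303]
ee_rot: [0.36, 0.759, 0.489, 0.235]
wrist_force: [0.8, 0.7, -7.2]
gripper_width: 0.146
```

apply_moves(deltas=[-0.017,0,0,0,-0.009,-0.001,1,-0.034,0,0,0,-0.019,-0.002,1,-0.034,0,0,0,-0.019,-0.002,1,-0.034,0,0,0,-0.019,-0.002,1,-0.034,0,0,0,-0.019,-0.002,1])

```text
time_s: 10.28
ee_pos: [0.5646, -0.244, 0.2181]
ee_rot: [0.348, 0.732, 0.529, 0.253]
wrist_force: [-0.1, -0.7, -4.2]
gripper_width: 0.148
```

```bash
cat > look.py <<'E'
from plan import *
import sys
c,W,M=cam("scene"); c2,W2,_=cam("side")
s=ctrl.sense();print(s["time_s"],np.round(s["joints"],3).tolist(),np.round(s["ee_pos"],4).tolist(),np.round(s["ee_rot"],4).tolist(),s["wrist_force"],s["gripper_width"])
Rt=R.from_quat(s["ee_rot"]); Rp=Rt*R.from_matrix(np.array([[0,1,0],[1,0,0],[0,0,-1.]]))
print("lip now",s["ee_pos"]+Rt.apply([0,0,-.0185])+Rp.apply([-.114,0,-.104]), np.degrees(np.arccos(Rp.as_matrix()[2,2])))
cv2.imwrite(sys.argv[1],np.hstack([cv2.resize(c["pixels"][180:430,150:400],(400,400)),cv2.resize(c2["pixels"][60:310,240:490],(400,400))]))
E
python3 look.py pics/c.png
```

```text
10.375 [-1.117, 0.285, 1.824, 1.183, 1.595, -2.153] [0.5644, -0.2438, 0.2178] [0.3479, 0.7315, 0.529, 0.253] [-0.33227955  1.00825326 -3.59269875] 0.14826287675289176
lip now [ 0.60000557 -0.21529953  0.08278011] 71.80339520102847
```

View pics/c.png

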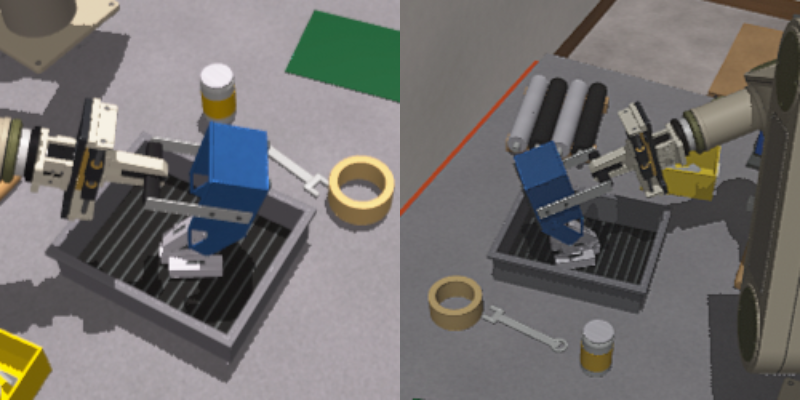

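The picture shows the pan tipped about 72° and bars lying in the tote just under the lip, at (195,265) in the left view. The force is close to that of the bare pan. I'll raise it while still tipped so that the last bars fall clear, then level it.

apply_moves(deltas=[0,0,0,0,0.015,-0.005,1,0,0,0,0,0.03,-0.01,1,0,0,0,0,0.06,-0.02,1,0,0,0,0,0.075,-0.025,1,0,0,0,0,0.075,-0.025,1])

```text
time_s: 11.0
ee_pos: [0.5639, -0.2445, 0.2815]
ee_rot: [0.348, 0.731, 0.529, 0.254]
wrist_force: [0.8, 0.4, -3.6]
gripper_width: 0.146
```

```bash
python3 - <<'E'
from plan import *
s=ctrl.sense();print(s["time_s"],np.round(s["joints"],3).tolist(),np.round(s["ee_pos"],4).tolist(),s["wrist_force"])
L=np.array([.595,-.2186,0])
for th,z in((62,.16),(52,.18),(42,.2),(32,.21),(22,.215),(12,.22),(0,.22)):
    print(th,z,rows([pose(39,th,L+[0,0,z])],s)[0])
E
```

```text
11.0 [-1.119, 0.183, 1.808, 1.188, 1.64, -2.044] [0.5639, -0.2445, 0.2815] [ 0.77136179  0.38311641 -3.63924886]
62 0.16 [0.0545, 0.0004, 0.0009, 0.0007, 0.0301, 0.0144]
52 0.18 [0.1101, 0.0004, 0.0009, 0.0006, 0.0656, 0.0354]
42 0.2 [0.1657, 0.0005, 0.0008, 0.0005, 0.0958, 0.058]
32 0.21 [0.2212, 0.0006, 0.0008, 0.0005, 0.1088, 0.0851]
22 0.215 [0.2768, 0.0007, 0.0007, 0.0006, 0.1104, 0.1139]
12 0.22 [0.3323, 0.0007, 0.0007, 0.0006, 0.1068, 0.1415]
0 0.22 [0.399, 0.0008, 0.0006, 0.0007, 0.0888, 0.1741]
```

apply_moves(deltas=[0.0545,0,0.001,0,0.03,0.0144,1,0.11,0,0.001,0,0.0656,0.0354,1,0.1657,0,0.001,0,0.0958,0.058,1,0.2212,0,0.001,0,0.1088,0.0851,1,0.2768,0,0.001,0,0.1104,0.1139,1])

```text
time_s: 11.62
ee_pos: [0.6529, -0.1721, 0.3372]
ee_rot: [0.424, 0.886, 0.17, 0.082]
wrist_force: [-0.7, -0.1, -4.6]
gripper_width: 0.147
```

```bash
python3 - <<'E'
from plan import *
s=ctrl.sense();print(s["time_s"],np.round(s["joints"],3).tolist(),np.round(s["ee_pos"],4).tolist(),s["wrist_force"])
L=np.array([.595,-.2186,0])
for th,z in((12,.22),(4,.22),(0,.22)):
    print(th,z,rows([pose(39,th,L+[0,0,z])],s)[0])
E
```

```text
11.625 [-0.531, 0.118, 1.336, 0.354, 1.548, -1.192] [0.6529, -0.1721, 0.3372] [-0.71011816 -0.14624045 -4.61894242]
12 0.22 [0.0543, 0.0005, -0.0008, 0.0005, 0.018, 0.0205]
4 0.22 [0.0988, 0.0004, -0.0008, 0.0006, 0.0278, 0.0434]
0 0.22 [0.121, 0.0004, -0.0009, 0.0006, 0.0314, 0.0553]
```

apply_moves(deltas=[0.0543,0,-0.001,0,0.018,0.0205,1,0.0988,0,-0.001,0,0.0278,0.0434,1,0.121,0,-0.001,0,0.0314,0.0553,1,0.121,0,-0.001,0,0.0314,0.0553,1,0.121,0,-0.001,0,0.0314,0.0553,1])

```text
time_s: 12.25
ee_pos: [0.683, -0.1475, 0.3034]
ee_rot: [0.43, 0.903, 0.003, -0.0]
wrist_force: [-0.7, 0.9, -4.3]
gripper_width: 0.145
```

apply_moves(deltas=[0,0,0,0,0,0,1,0,0,0,0,0,0,1,0,0,0,0,0,0,1,0,0,0,0,0,0,1,0,0,0,0,0,0,1])

```text
time_s: 12.88
ee_pos: [0.6834, -0.1472, 0.304]
ee_rot: [0.43, 0.903, 0.002, 0.0]
wrist_force: [-0.6, -0.8, -3.8]
gripper_width: 0.15
```

apply_moves(deltas=[0,0,0,0,0,0,1,0,0,0,0,0,0,1,0,0,0,0,0,0,1,0,0,0,0,0,0,1,0,0,0,0,0,0,1])

```text
time_s: 13.5
ee_pos: [0.6834, -0.1471, 0.304]
ee_rot: [0.43, 0.903, 0.002, 0.0]
wrist_force: [-0.2, 0.1, -2.9]
gripper_width: 0.145
```

```bash
sed -i 's/range(4)/range(8)/' heft.py; python3 heft.py; python3 look.py pics/d.png
```

```text
13.9 F [-2.97 -3.42 -3.18 -3.97 -3.02 -2.96 -2.88 -4.16] mean -3.3197783130881193 mass g 297.63285556453815 raw 338.40757523834037
[-0.2879, 0.3897, 1.0308, 0.0046, 1.7199, -0.9689] [0.6834, -0.1472, 0.304] [0.43, 0.9028, 0.0023, 0.0002]
14.0 [-0.288, 0.39, 1.031, 0.005, 1.72, -0.969] [0.6834, -0.1472, 0.304] [0.43, 0.9028, 0.0023, 0.0002] [-0.65339571  0.24423131 -3.28839066] 0.14734661031496818
lip now [ 0.59506612 -0.21865006  0.21799574] 0.26626494912084014
```

View pics/d.png

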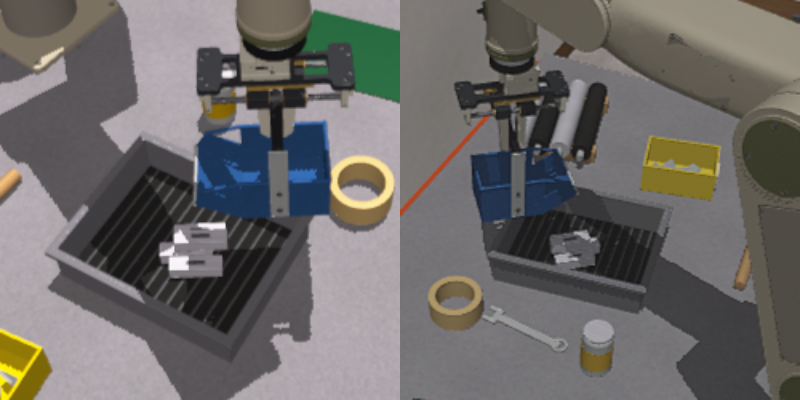

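Level in the air, the pan weighs about 338 g against 350 g bare, so it is empty. The tray shows only bare blue at (260,175), and the bars lie in the tote at (195,250). Next I'll carry the pan back to its mat.

apply_moves(deltas=[0,0,0,0.021,0.009,0,1,0,0,0,0.053,0.022,0,1,0,0,0,0.095,0.04,0,1,0,0,0,0.142,0.06,0,1,0,0,0,0.189,0.08,0,1])

```text
time_s: 14.62
ee_pos: [0.6368, 0.0129, 0.3047]
ee_rot: [0.43, 0.903, 0.003, 0.0]
wrist_force: [0.4, 0.2, -3.8]
gripper_width: 0.147
```

apply_moves(deltas=[0,0,0,0.047,0.02,0,1,0,0,0,0.094,0.04,0,1,0,0,0,0.142,0.06,0,1,0,0,0,0.189,0.08,0,1,0,0,0,0.231,0.098,0,1])

```text
time_s: 15.25
ee_pos: [0.5808, 0.2059, 0.3055]
ee_rot: [0.429, 0.903, 0.003, 0.0]
wrist_force: [0.3, 0.5, -2.6]
gripper_width: 0.144
```

apply_moves(deltas=[0,0,0,0.037,0.016,0,1,0,0,0,0.063,0.027,0,1,0,0,0,0.084,0.036,0,1,0,0,0,0.1,0.042,0,1,0,0,0,0.105,0.044,0,1])

```text
time_s: 15.88
ee_pos: [0.5565, 0.2913, 0.3054]
ee_rot: [0.43, 0.903, 0.002, 0.0]
wrist_force: [-0.1, -0.1, -3.8]
gripper_width: 0.142
```

```bash
cat > tgt.py <<'E'
from plan import *
c,W,M=cam("side"); s=ctrl.sense();print(s["time_s"],np.round(s["ee_pos"],4).tolist(),np.round(s["ee_rot"],4).tolist(),s["wrist_force"])
m=(W[...,0]>.35)&(W[...,0]<.75)&(W[...,1]>.12)&(W[...,1]<.45)
# pan low points and mat pixels
h=cv2.cvtColor(c["pixels"],cv2.COLOR_BGR2HSV); g=m&(h[...,0]>50)&(h[...,0]<85)&(h[...,1]>80)&(abs(W[...,2])<.015)
p=W[g];print("mat",len(p),cv2.minAreaRect((p[:,:2]*1000).astype(np.float32)))
Rt=R.from_quat([.4304,.9026,0,0])
print(rows([(np.array([.5568,.2919,z]),Rt) for z in(.16,.1365,.1345)],s))
E
python3 tgt.py
```

```text
15.925 [0.5565, 0.2914, 0.3054] [0.4299, 0.9029, 0.0023, 0.0001] [ 0.58617954  0.62522037 -3.54398161]
mat 4149 ((551.2030639648438, 278.31268310546875), (238.2681884765625, 173.8455810546875), 17.294485092163086)
[[0.0014, -0.0006, 0.0004, -0.0001, -0.0, 0.1818], [0.0014, -0.0006, 0.0004, -0.0001, -0.0002, 0.2111], [0.0014, -0.0006, 0.0004, -0.0001, -0.0002, 0.2136]]
```

apply_moves(deltas=[0.0014,0,0,0,0,0.04,1,0.0014,0,0,0,0,0.09,1,0.0014,0,0,0,0,0.14,1,0.0014,0,0,0,0,0.17,1,0.0014,0,0,0,0,0.185,1])

```text
time_s: 16.55
ee_pos: [0.5565, 0.2903, 0.1555]
ee_rot: [0.43, 0.903, -0.001, -0.002]
wrist_force: [0.2, -0.2, -2.0]
gripper_width: 0.146
```

apply_moves(deltas=[0,0,0,0,0,0.008,1,0,0,0,0,0,0.016,1,0,0,0,0,0,0.021,1,0,0,0,0,0,0.025,1,0,0,0,0,0,0.027,1])

```text
time_s: 17.18
ee_pos: [0.557, 0.2916, 0.136]
ee_rot: [0.43, 0.903, 0.0, -0.001]
wrist_force: [-0.2, -0.0, -3.5]
gripper_width: 0.143
```

```bash
python3 tgt.py
```

```text
17.225 [0.5569, 0.2915, 0.1357] [0.43, 0.9028, 0.0003, -0.0008] [-0.51214603  0.20843496 -3.65854439]
mat 1715 ((550.9725952148438, 277.77130126953125), (238.403076171875, 173.97836303710938), 16.671276092529297)
[[-0.0, -0.0005, 0.0003, 0.0005, 0.0002, -0.0303], [-0.0, -0.0005, 0.0003, 0.0005, 0.0002, -0.001], [-0.0, -0.0005, 0.0003, 0.0005, 0.0002, 0.0015]]
```

Still about 1 mm above contact, since the force still shows the full pan weight. I'll ease it down.

apply_moves(deltas=[0,0,0,0,0,0.001,1,0,0,0,0,0,0.0015,1,0,0,0,0,0,0.002,1,0,0,0,0,0,0.002,1,0,0,0,0,0,0.002,1])

```text
time_s: 17.85
ee_pos: [0.5572, 0.2917, 0.1347]
ee_rot: [0.43, 0.903, 0.001, -0.001]
wrist_force: [-0.1, 0.7, -0.2]
gripper_width: 0.142
```

apply_moves(deltas=[0,0,0,0,0,0,-1,0,0,0,0,0,0,-1,0,0,0,0,0,0,-1,0,0,0,0,0,0,-1,0,0,0,0,0,0,-1])

```text
time_s: 18.48
ee_pos: [0.5569, 0.2915, 0.1343]
ee_rot: [0.43, 0.903, 0.0, -0.001]
wrist_force: [0.3, -0.8, 0.2]
gripper_width: 0.636
```

apply_moves(deltas=[0,0,0,0,0,0,-1,0,0,0,0,0,0,-1,0,0,0,0,0,0,-1,0,0,0,0,0,0,-1,0,0,0,0,0,0,-1])

```text
time_s: 19.1
ee_pos: [0.5569, 0.2915, 0.1343]
ee_rot: [0.43, 0.903, 0.0, -0.001]
wrist_force: [1.2, -0.5, 0.3]
gripper_width: 0.999
```

apply_moves(deltas=[0,0,0,0,0,-0.02,-1,0,0,0,0,0,-0.06,-1,0,0,0,0,0,-0.11,-1,0,0,0,0,0,-0.16,-1,0,0,0,0,0,-0.19,-1])

```text
time_s: 19.73
ee_pos: [0.5579, 0.2916, 0.2908]
ee_rot: [0.43, 0.903, 0.002, 0.001]
wrist_force: [0.1, 0.2, 0.1]
gripper_width: 1.005
```

```bash
python3 - <<'E'
from plan import *
c,W,M=cam("scene"); c2,W2,_=cam("side"); s=ctrl.sense(); print(s["time_s"],s["ee_pos"],s["wrist_force"],s["gripper_width"])
for w in(W,W2):
    p=w[(w[...,2]>.145)&(w[...,2]<.18)&(abs(w[...,0]-.557)<.09)&(abs(w[...,1]-.293)<.09)]
    print(len(p),np.median(p[:,2]),cv2.minAreaRect((p[:,:2]*1000).astype(np.float32)))
for n in("can","tape","wrench","carton"):
    d=ctrl.trace(n,"side")[0]; q=W2[d["mask"]]; print(n,d["confidence"],np.nanmedian(q,0).round(3))
cv2.imwrite("pics/e.png",np.hstack([cv2.resize(c["pixels"][100:430,150:480],(400,400)),cv2.resize(c2["pixels"][120:420,200:500],(400,400))]))
E
```

```text
19.825 [0.5587824  0.29204067 0.29184851] [ 0.58710055 -0.32306878  2.22423164] 1.0005122967700395
209 0.16169777547747688 ((556.8062744140625, 288.7254638671875), (23.1746826171875, 113.6147232055664), 39.688663482666016)
263 0.1607207311677401 ((553.8765258789062, 293.3300476074219), (24.124492645263672, 110.07306671142578), 39.10350799560547)
can 0.81 [0.421 0.036 0.079]
tape 0.6 [0.696 0.054 0.026]
wrench 0.57 [0.559 0.001 0.005]
carton 0.57 [0.502 0.57  0.073]
```

View pics/e.png

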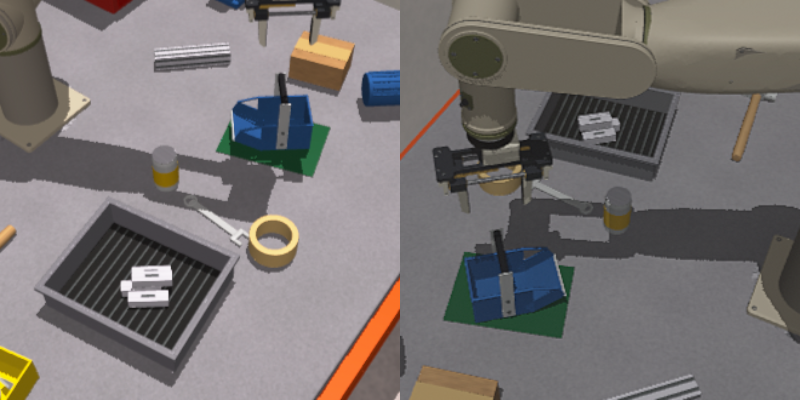

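The pan stands upright and empty on its mat at (275,125) in the left view and (510,280) in the right. The bars are in the tote at (145,285), the can, tape and wrench have not moved, and the gripper is clear. I'm handing the job in.

```bash
python3 -c "
from bench import ctrl
print(ctrl.job_done(), ctrl.sense()['time_s'])"
```

```text
the job is handed in; nothing more can be done
the job is handed in; nothing more can be done
```

The pan is empty and back upright on its green mat, the bars are in the tote, and the job is handed in at about 20 s of the 72 s allowed.

- **Tipping:** I lifted the pan by its grip and tipped it once, to about 72° with the lip about 85 mm above the bench. I raised it while still tipped so the last bars fell clear.
- **Heft:** Held level and still for over a second, it read about 338 g against 350 g bare. Single readings scattered by roughly ±60 g, still well under one 125 g bar. Loaded, it had read about 900 g, so I took it as empty and did not tip again.
- **Last checks:** The grip is within about 4 mm and 1° of where it started. The pictures show the tray empty and the bars in the tote. The can, wrench and carton are where they were.
- **Disagreements:** The last network position for the tape was about 4 cm off the first one. The gripper partly hid the tape in that picture, and in the other view it looks unmoved. I did not count the bars: the load weighed about four or five, and the pile partly overlaps in the pictures.

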